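# Set up a stepped core stack under a shot can on the splined press stand

## Task

Set the press plate on the splined stub of the grey stand, turning it until the teeth line up, and slide it fully home on the shoulder. Then stack all the plywood discs that are on the bench flat and centred on the plate, the widest at the bottom and each next smaller one above, and weigh the stack down with the one full can, the heavy one of three that look the same, standing upright and centred on top. Leave the two light cans standing upright on the bench, and do not disturb the other things lying about.

Things in the scene. Friction and masses are not known exactly. Their poses are not given: they have to be found in the camera images.
- spindle_shoulder (a point): Fixed grey stand (foot 100 mm diameter) with an upright steel splined stub. The point is on the stub's axis on the flat shoulder (68 mm diameter), 45 mm above the bench; z is up. The stub rises 30 mm from the shoulder: a 25 mm core with four teeth in a cross, along the point's x and y axes, 9 mm wide and 38 mm over the tips; the last 4 mm of the teeth are narrowed to 6 mm as a lead-in. The stub does not turn.
- hub_foot (a point): Press plate with a hub: centre of the hub's underside, on the bore's axis, z up. The bore is open underneath, 32 mm deep, with four tooth slots along the part's x and y axes (so it fits in any of four positions a quarter turn apart), about 1 mm clear on each side of a tooth, about 5 degrees of play; the slots run the full depth. Fully home, the underside rests on the shoulder. At the start it stands on the bench on its hub. Mass about 0.4 kg.
- hub_grip (a point): The same part: centre of its flat aluminium plate, half-way through its thickness, 36 mm above the hub's underside. The plate is 84 mm along its x, 64 mm along its y (grip across the 64 mm) and 8 mm thick; the hub below is about 53 mm square.
- hub_top (a point): The same part: centre of the plate's top face, 40 mm above the hub's underside; the stack is centred here.
- disc1_mid (a point): Flat plywood disc, 64 mm diameter, 14 mm thick; the point is its centre, 7 mm up, z along its axis. Four sizes exist (64, 56, 48, 40 mm); only three or four are on the bench in a run, lying flat; either face may be up.
- disc2_mid (a point): Flat plywood disc, 56 mm diameter, 14 mm thick; the point is its centre, 7 mm up, z along its axis. Four sizes exist (64, 56, 48, 40 mm); only three or four are on the bench in a run, lying flat; either face may be up.
- disc3_mid (a point): Flat plywood disc, 48 mm diameter, 14 mm thick; the point is its centre, 7 mm up, z along its axis. Four sizes exist (64, 56, 48, 40 mm); only three or four are on the bench in a run, lying flat; either face may be up.
- disc4_mid (a point): Flat plywood disc, 40 mm diameter, 14 mm thick; the point is its centre, 7 mm up, z along its axis. Four sizes exist (64, 56, 48, 40 mm); only three or four are on the bench in a run, lying flat; either face may be up.
- can_a_mid (a point): A plain closed steel can, 56 mm diameter, 60 mm tall, standing on the bench; the point is its centre, 30 mm up. Three look the same: exactly one is full of shot (0.42 to 0.5 kg), the other two are nearly empty (about 0.12 kg); where the full one stands changes from start to start and it is found only by weight.
- can_b_mid (a point): A plain closed steel can, 56 mm diameter, 60 mm tall, standing on the bench; the point is its centre, 30 mm up. Three look the same: exactly one is full of shot (0.42 to 0.5 kg), the other two are nearly empty (about 0.12 kg); where the full one stands changes from start to start and it is found only by weight.
- can_c_mid (a point): A plain closed steel can, 56 mm diameter, 60 mm tall, standing on the bench; the point is its centre, 30 mm up. Three look the same: exactly one is full of shot (0.42 to 0.5 kg), the other two are nearly empty (about 0.12 kg); where the full one stands changes from start to start and it is found only by weight.
- saddle: Bystander: black bicycle saddle shell, about 240 x 130 mm, lying flat at the far side; origin under it.
- tape: Bystander: roll of paper tape, 70 mm diameter, 25 mm high; origin under its centre.
- block: Bystander: dark steel block 34 x 26 x 18 mm among the discs; origin under its centre.
- roller: Bystander: brush 170 mm long, lying.
- driver: Bystander: screwdriver 170 mm long, lying.
- spray: Bystander: aluminium bottle with a red cap, 56 mm diameter, 170 mm tall; origin under its centre.
Things that resemble listed ones, but are neither listed nor needed, are in the scene too. What is shaped like the part that bears disc4_mid but blue or red is not meant.

How it is judged (in metres and radians):
On the way, in this order (a step that is already met when the one before it is completed fails the run):
1. the press plate is fully home on the splined stub (horizontal distance between hub_foot and spindle_shoulder below 0.004 m and z of hub_foot in the frame of spindle_shoulder below 0.003 m and angle between hub_top's own z axis and vertical below 0.05 rad), for 0.2 s.
2. all discs present lie flat and centred on the plate, widest at the bottom, narrowest on top (all of step 1 and horizontal distance between each of disc1_mid, disc2_mid, disc3_mid, disc4_mid and hub_top below 0.008 m and z of disc1_mid in the frame of hub_top between 0.004 and 0.01 m and angle between the z axis of each of disc1_mid, disc2_mid, disc3_mid, disc4_mid and the z axis of hub_top, either way round below 0.08 rad and z of disc2_mid in the frame of hub_top between 0.004 and 0.024 m and z of disc3_mid in the frame of hub_top between 0.018 and 0.038 m and z of disc4_mid in the frame of hub_top between 0.032 and 0.052 m), for 0.2 s.
3. the full can stands on top of the stack (all of step 2 and horizontal distance between can_b_mid and hub_top below 0.012 m and angle between can_b_mid's own z axis and vertical below 0.08 rad and linear speed of can_b below 0.02 m/s and z of can_b_mid in the frame of hub_top above 0.068 m), for 0.2 s.
At the end, for the whole second after the job is handed in: Plate home on the stub (within 3 mm of the shoulder, 4 mm of the axis, level); every disc flat within 8 mm of its centre, widest at the bottom, each smaller one above; the full can upright and still on top within 12 mm of centre; light cans upright on the bench (all of step 3 and height (world z) of each of can_a_mid, can_c_mid below 0.035 m and angle between each of can_a_mid, can_c_mid's own z axis and vertical below 0.1 rad); the robot touches nothing.
It fails at once if a bystander was shifted by more than 5 cm (distance of any of saddle, tape, block, roller, driver, spray from where it was at the start of the episode above 0.05 m).
It fails at once if the bottle was knocked over (angle between spray's own z axis and vertical above 0.5 rad).
Of disc1, disc2, disc3, disc4 only 3 to 4 are there at a start; the rules pass over those that are not, and their reading is None.
At some moment in a run one of can_a, can_b, can_c may be knocked a few centimetres aside while the robot is not near it.
It also fails if it takes over 210 s, if anything falls off the work surface, if the arm or the gripper's body presses on something with over 40 N, if the wrist force passes 120 N, or if a joint passes its speed limit or range.

## Robot

A 6-joint arm with a two-finger parallel gripper is mounted at the origin on the work surface. World frame = base frame: x ahead of the robot, y to its left, z up, the work surface at z = 0. Lengths are in m, angles in degrees, forces in N, time in s.
With the tool pointing down it reaches from about 0.375 to 0.9 m from the base axis. Payload 3.1 kg.
Tool frame: the origin (TCP) lies on the front face of the gripper's body, between the roots of the fingers; the fingertips stand 70 mm ahead of it and the grasp point (between the pads) lies 51 mm ahead of it (bot.tip_extent is the distance from the TCP to the fingertips, in m); z points along the fingers, x is the direction in which the jaws open and shut, and the axes are right-handed (so a half turn about z gives the same grasp; the last joint's range is limited). The gripper opens to 87 mm and grips with 3 to 60 N. Pads are 19 mm wide; open, the fingers measure 117 mm over their backs; the gripper's body (75 mm by 190 mm) begins 51 mm behind the grasp point.
Start: joints at [-85.285, 30.224, 82.088, -0, 67.689, -10.227], TCP at [0.161, -0.604, 0.292] pointing down, gripper open.
Joint ranges: [-176.69, 176.69], [-43.24, 126.21], [12.49, 139.97], [-82, 262], [0, 151.66], [-163.58, 163.58]. Speed limits (degrees/s): [159.86, 159.86, 180, 180, 180, 180].

## Interface

Orientations are given as a 3x3 rotation matrix whose columns are the frame's x, y, z axes.
In Python, from rig import bot, viewer, ticket gives the robot as it stands. The module is installed in compiled form; this text tells all that it offers.
- The arm moves only by the tool arm_command, never from a script. Its argument "targets" is a list of rows, each an object with "rot": the turn, a rotation vector about the tool's x, y, z in degrees, a list of three; "offset": the shift along the tool's x, y, z in cm, a list of three; "gripper": the closure, from 0 (fully open) to 1 (shut). A call has 1 to 8 rows; each row is the pose to reach, as a shift and turn from the pose commanded when the call began, along the tool's axes at that moment; what a row does not reach only later rows make up. A row lasts 1/10 s, in which the tool goes at most 50 mm and 8.59 degrees, less where a joint would pass 70% of its speed; a pose out of reach is approached as far as the arm can. A call with a gripper value outside its range is refused whole. The fingers move at their own pace and stop on an object; the grip force is fixed at half the most. Time passes only in rows, so rows that repeat a pose let the fingers close. It gives the time, the measured TCP pose, the force and the opening at its end, in the units of the state.
- bot.read_state(): the state, without advancing time (a new reading comes with each control period).
- viewer.capture(name): name is "scene" or "top"; returns a dict with "frame" (480x640x3 uint8, red, green, blue), "fx", "fy", "cx", "cy" (pixels), "view" (4x4, takes a point from world to camera coordinates). Camera axes: x right, y down, z forward; pixel columns grow to the right and rows downward; lengths in m; the calibration is good to about 2 mm. A picture is of the moment at which its call begins. There is no depth.
- ticket.hand_in(): hands the job in, once; it reports no verdict.
The state is a dict: "time_s": time; "joint_positions": joint angles; "qvel": joint speeds; "tau": joint torques, N m; "position": TCP position; "tcp_rot": TCP orientation; "force": force on the tool from outside, world axes, zero at the start; "moment": the same for the moment, N m; "opening": opening from 0.0 (shut) to 1.0 (fully open).
Only numpy, scipy, OpenCV 4.12 (cv2) and the standard library are available. Lean on these libraries where they do the work, as an engineer would, in place of code of your own. Each camera call takes 0.05 s, during which the arm holds its last target. There are 200 camera calls.

## Working session

There is one attempt and no reset: what is moved stays moved. The work goes in short steps, Python scripts to look and compute and a tool call to move; the robot and the scene stay as the last step left them, time stands still between calls to the robot, and variables do not carry over. Pictures are saved under pics/ and viewed, about 12 in all and at most 16, crops included, and the job is handed in when it is done.

Besides the shell and the picture viewer there is one more tool, called after "Request:" by a JSON object that holds its "op" and its "data". arm_command: Moves the arm, as the interface text tells. Its arguments: {"type":"object","properties":{"targets":{"type":"array"}},"required":["targets"]}

```bash
mkdir -p pics; python3 - <<'E'
from rig import bot, viewer
import cv2,numpy as np
s=bot.read_state();print({k:np.round(v,3).tolist() for k,v in s.items()})
for n in("scene","top"):
    c=viewer.capture(n);cv2.imwrite(f"pics/{n}0.png",c["frame"][:,:,::-1])
    print(n,c["fx"],c["fy"],c["cx"],c["cy"],np.round(c["view"],4).tolist())
    np.savez(f"{n}0.npz",**c)
E
```

```text
{'time_s': 0.0, 'joint_positions': [-85.285, 30.279, 82.157, 0.001, 67.689, -10.228], 'qvel': [0.009, -0.093, 0.028, 0.097, -0.017, 0.045], 'tau': [-0.0, -44.004, -17.659, 0.063, 0.058, -0.0], 'position': [0.161, -0.603, 0.291], 'tcp_rot': [[0.258, -0.966, -0.0], [-0.966, -0.258, 0.002], [-0.002, -0.0, -1.0]], 'force': [0.349, -0.378, 0.583], 'moment': [0.013, -0.0, 0.031], 'opening': 0.998}
scene 539.4731219239984 539.4731219239984 322.20489687631436 234.55627385448423 [[0.8587, 0.5123, 0.0146, -0.5345], [0.3815, -0.6199, -0.6857, -0.1873], [-0.3422, 0.5943, -0.7278, 1.6515], [0.0, 0.0, 0.0, 1.0]]
top 515.1522367636749 515.1522367636749 320.8316609169553 235.2163431724585 [[-0.0252, -0.9997, 0.0006, 0.0031], [-0.9965, 0.0251, -0.0803, 0.6192], [0.0803, -0.0026, -0.9968, 1.2891], [0.0, 0.0, 0.0, 1.0]]
```

View pics/scene0.png

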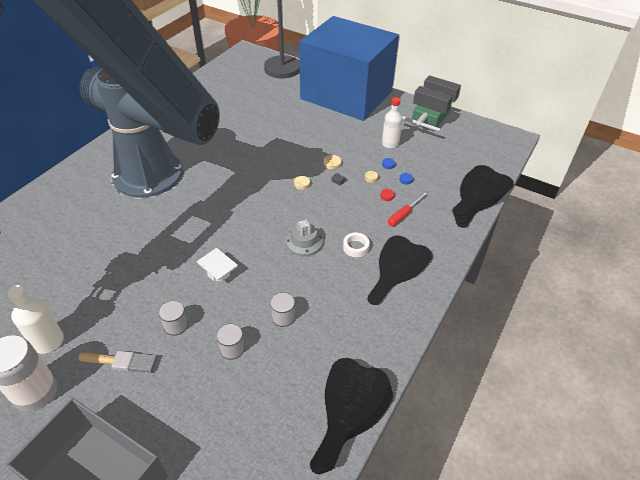

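View pics/top0.png

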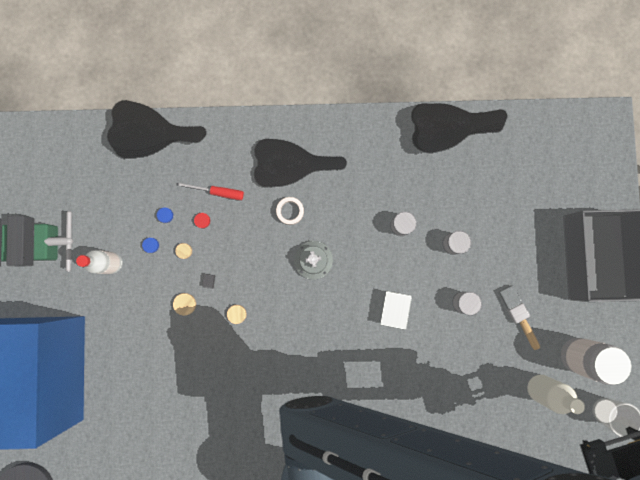

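```bash
cat > h.py <<'E'
import numpy as np,cv2
from rig import bot,viewer
def load(n): return dict(np.load(n+".npz"))
def ray(c,u,v,z):
    "world point at height z seen at pixel (u,v)"
    R,t=c["view"][:3,:3],c["view"][:3,3]
    d=R.T@np.array([(u-c["cx"])/c["fx"],(v-c["cy"])/c["fy"],1.]);o=-R.T@t
    return o+d*(z-o[2])/d[2]
def proj(c,p):
    q=c["view"][:3,:3]@np.asarray(p,float)+c["view"][:3,3]
    return np.array([c["fx"]*q[0]/q[2]+c["cx"],c["fy"]*q[1]/q[2]+c["cy"]])
def crop(c,u,v,w,h,k): 
    return cv2.resize(c["frame"][v:v+h,u:u+w,::-1],None,fx=k,fy=k,interpolation=cv2.INTER_CUBIC)
def rect(c,m,z):
    pts=np.argwhere(m)[:,::-1]
    return np.array([ray(c,u,v,z) for u,v in pts])[:,:2]
E
python3 - <<'E'
from h import *
t,s=load("top0"),load("scene0")
im=np.vstack([np.hstack([crop(t,285,235,50,50,6),crop(t,370,285,50,50,6)]),np.hstack([crop(s,280,210,50,50,6),crop(s,192,242,50,50,6)])])
cv2.imwrite("pics/c1.png",im)
for n,c,zs in(("top",t,0.014),("scene",s,.014)):
    hsv=cv2.cvtColor(c["frame"],cv2.COLOR_RGB2HSV)
    m=cv2.inRange(hsv,(10,70,140),(30,255,255))
    k,l,st,ce=cv2.connectedComponentsWithStats(m)
    for i in range(1,k):
        if 60<st[i,4]<900:
            P=rect(c,l==i,zs); e=np.ptp(P,axis=0)
            print(n,st[i].tolist(),ce[i].round(1),ray(c,*ce[i],zs).round(4),e.round(3))
c=t
# plate
g=c["frame"][285:335,370:420].min(2)>225
m=np.zeros((480,640),bool);m[285:335,370:420]=g
for z in(.04,):
    P=rect(c,m,z);r=cv2.minAreaRect((P*1000).astype(np.float32));print("plate",P.mean(0),r,m.sum())
for u,v in((404,223),(459.5,242),(469,303)): print("can",ray(c,u,v,.06))
print("stub",ray(c,313,260,.06))
E
```

```text
top [175, 243, 17, 16, 200] [183.1 250.6] [0.5894 0.3417 0.014 ] [0.039 0.041]
top [173, 293, 23, 22, 389] [183.9 303.6] [0.4541 0.3402 0.014 ] [0.053 0.056]
top [227, 305, 19, 19, 287] [236.  313.9] [0.4249 0.2081 0.014 ] [0.046 0.046]
top [521, 320, 11, 19, 94] [526.3 327.3] [ 0.3726 -0.5274  0.014 ] [0.046 0.025]
scene [141, 0, 46, 21, 378] [160.9   8. ] [-0.7288  0.8617  0.014 ] [0.098 0.239]
scene [202, 4, 37, 20, 373] [218.8  14.3] [-0.4738  0.9505  0.014 ] [0.215 0.099]
scene [171, 46, 29, 22, 269] [186.8  56.8] [-0.3476  0.5908  0.014 ] [0.17  0.091]
scene [614, 130, 26, 23, 364] [628.7 140.7] [1.2364 0.9424 0.014 ] [0.079 0.1  ]
scene [324, 155, 18, 14, 194] [332.  161.8] [0.4601 0.3313 0.014 ] [0.059 0.066]
scene [365, 171, 13, 12, 122] [370.8 176.3] [0.5951 0.3333 0.014 ] [0.042 0.05 ]
scene [294, 176, 16, 14, 143] [301.5 182.6] [0.4318 0.1986 0.014 ] [0.053 0.058]
scene [79, 355, 36, 9, 243] [ 97.1 358.6] [ 0.3621 -0.5389  0.014 ] [0.074 0.046]
plate [ 0.42626966 -0.19382905] ((426.3675842285156, -193.82501220703125), (62.725650787353516, 82.61641693115234), 77.92817687988281) 844
can [ 0.64151696 -0.21997317  0.06      ]
can [ 0.59071781 -0.35577871  0.06      ]
can [ 0.44007426 -0.37207897  0.06      ]
stub [0.55527763 0.00850704 0.06      ]
```

View pics/c1.png

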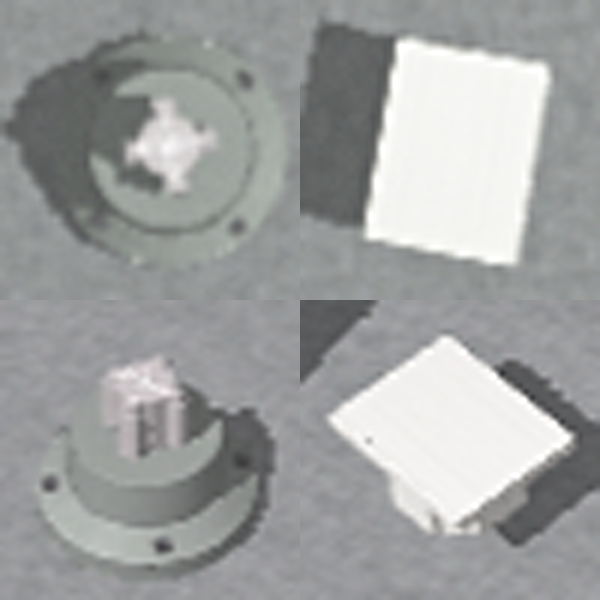

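```bash
cat >> h.py <<'E'
from scipy.spatial.transform import Rotation as Ro
def go(x,y,z,yaw):
    "rows' offset (cm, tool axes) and rot (deg) to TCP x,y,z with jaw axis at yaw (mod 180)"
    s=bot.read_state();R=np.array(s["tcp_rot"]);p=np.array(s["position"])
    cur=np.degrees(np.arctan2(R[1,0],R[0,0]))
    yaw=cur+(yaw-cur+90)%180-90
    T=Ro.from_euler("z",yaw,degrees=True).as_matrix()@np.diag([1,-1,-1.])
    print("t",round(s["time_s"],2),"offset",(R.T@(np.array([x,y,z])-p)*100).round(2).tolist(),"rot",Ro.from_matrix(R.T@T).as_rotvec(degrees=True).round(1).tolist(),"yaw",round(yaw,1))
    print("  now",p.round(4).tolist(),round(cur,2),"F",np.round(s["force"],2).tolist(),"M",np.round(s["moment"],2).tolist(),"open mm",round(87*s["opening"],1),"J6",round(s["joint_positions"][5],1),"J1",round(s["joint_positions"][0],1))
E
python3 - <<'E'
from h import *
t=load("top0")
f=t["frame"].astype(int)
m=np.zeros((480,640),bool);sub=f[250:275,300:330];m[250:275,300:330]=(sub[...,0]-sub[...,1]>3)&(sub[...,0]>150)
P=rect(t,m,.075);c=P.mean(0);d=(P-c);r=np.hypot(*d.T);a=np.arctan2(d[:,1],d[:,0])
print(m.sum(),c,r.max(),"angle",np.degrees(np.angle((r**4*np.exp(4j*a)).sum()))/4)
# stand foot outline centre cross-check with scene
s=load("scene0");f=s["frame"].astype(int)
print("shoulder proj top",proj(t,[*c,.045]),"stub top scene",proj(s,[*c,.075]),"foot",proj(s,[*c,.0]))
for y in(.1,-.1): pass
go(.426,-.194,.33,77.9)
E
```

```text
39 [0.55770005 0.00935853] 0.017100263389333556 angle 4.189046118165151
shoulder proj top [312.7238937  259.23399205] stub top scene [303.20413371 222.4073739 ] foot [303.50984459 241.78072521]
t 0.1 offset [-32.73, -36.14, -3.79] rot [0.0, 0.1, 27.0] yaw -102.1
  now [0.1612, -0.6033, 0.2914] -75.06 F [-0.61, 0.59, 0.57] M [0.02, 0.02, 0.01] open mm 86.8 J6 -10.2 J1 -85.3
```

Request:
{"op": "arm_command", "data": {"targets": [{"offset":[-32.7,-36.1,-3.8],"rot":[0,0,27],"gripper":0},{"offset":[-32.7,-36.1,-3.8],"rot":[0,0,27],"gripper":0},{"offset":[-32.7,-36.1,-3.8],"rot":[0,0,27],"gripper":0},{"offset":[-32.7,-36.1,-3.8],"rot":[0,0,27],"gripper":0},{"offset":[-32.7,-36.1,-3.8],"rot":[0,0,27],"gripper":0},{"offset":[-32.7,-36.1,-3.8],"rot":[0,0,27],"gripper":0},{"offset":[-32.7,-36.1,-3.8],"rot":[0,0,27],"gripper":0},{"offset":[-32.7,-36.1,-3.8],"rot":[0,0,27],"gripper":0}]}}

```text
time_s: 0.9
position: [0.3783, -0.267, 0.3234]
tcp_rot: [[-0.209, -0.978, -0.0], [-0.978, 0.209, 0.0], [-0.0, 0.0, -1.0]]
force: [0.7, -0.2, -0.4]
opening: 1.002
```

```bash
python3 - <<'E'
from h import *
t=load("top0")
sub=t["frame"][247:274,297:331].astype(float)
up=cv2.resize(sub.astype(np.float32),None,fx=4,fy=4,interpolation=cv2.INTER_LINEAR)
# pixel coords of upsampled
for thr in(165,175,185,195):
    m=up[...,0]>thr
    k,l,st,ce=cv2.connectedComponentsWithStats(m.astype(np.uint8));i=1+st[1:,4].argmax()
    vv,uu=np.nonzero(l==i)
    P=np.array([ray(t,297+(u+.5)/4-.5,247+(v+.5)/4-.5,.075)[:2] for u,v in zip(uu,vv)])
    c=P.mean(0);d=P-c;r=np.hypot(*d.T);a=np.arctan2(d[:,1],d[:,0])
    print(thr,len(P)/16,c.round(4),r.max().round(4),"angle",(np.degrees(np.angle((r**4*np.exp(4j*a)).sum()))/4).round(1))
go(.426,-.194,.13,77.9)
E
```

```text
165 131.4375 [0.5581 0.0074] 0.0208 angle 7.4
175 116.0 [0.558  0.0078] 0.0195 angle 7.4
185 103.125 [0.5579 0.0082] 0.0188 angle 7.4
195 90.875 [0.5578 0.0084] 0.018 angle 7.5
t 0.9 offset [-8.13, -3.14, 19.34] rot [0.0, 0.0, 0.0] yaw -102.1
  now [0.3783, -0.267, 0.3234] -102.09 F [0.69, -0.24, -0.38] M [-0.01, -0.04, -0.03] open mm 87.2 J6 53.0 J1 -49.1
```

Request:
{"op": "arm_command", "data": {"targets": [{"offset":[-8.1,-3.1,19.3],"rot":[0,0,0],"gripper":0},{"offset":[-8.1,-3.1,19.3],"rot":[0,0,0],"gripper":0},{"offset":[-8.1,-3.1,19.3],"rot":[0,0,0],"gripper":0},{"offset":[-8.1,-3.1,19.3],"rot":[0,0,0],"gripper":0},{"offset":[-8.1,-3.1,19.3],"rot":[0,0,0],"gripper":0},{"offset":[-8.1,-3.1,19.3],"rot":[0,0,0],"gripper":0}]}}

```text
time_s: 1.5
position: [0.4244, -0.1952, 0.1289]
tcp_rot: [[-0.207, -0.978, -0.004], [-0.978, 0.207, 0.003], [-0.002, 0.004, -1.0]]
force: [0.7, 0.4, 0.4]
opening: 0.999
```

```bash
cat > fit.py <<'E'
from h import *
from scipy.optimize import minimize
K=8
def prism(c,x,y,a,u0,v0,w,h):
    im=np.zeros((h*K,w*K),np.uint8)
    for z,tw in [(z,.009) for z in np.arange(.045,.0711,.002)]+[(.072,.006),(.075,.006)]:
        polys=[[(.0125*np.cos(q),.0125*np.sin(q)) for q in np.arange(0,6.28,.3)]]
        for L,W in((.019,tw/2),(tw/2,.019)): polys.append([(-L,-W),(L,-W),(L,W),(-L,W)])
        for P in polys:
            P=np.array(P)@np.array([[np.cos(a),np.sin(a)],[-np.sin(a),np.cos(a)]])+[x,y]
            q=np.array([proj(c,[*p,z]) for p in P]);q=((q-[u0-.5,v0-.5])*K)
            cv2.fillConvexPoly(im,q.round().astype(np.int32),1)
    return cv2.GaussianBlur(cv2.resize(im.astype(np.float32),(w,h),interpolation=cv2.INTER_AREA),(3,3),.5)
def fit(c,u0,v0,w,h,x,y):
    g=c["frame"][v0:v0+h,u0:u0+w,0].astype(float)
    best=[]
    for a in range(-45,45,3):
        S=max((np.corrcoef(prism(c,x+dx,y+dy,np.radians(a),u0,v0,w,h).ravel(),g.ravel())[0,1],dx,dy) for dx in(-.003,-.0015,0,.0015,.003) for dy in(-.003,-.0015,0,.0015,.003))
        best.append((S[0],a,S[1],S[2]))
    for b in sorted(best)[::-1][:6]: print(np.round(b,4).tolist())
E
python3 - <<'E'
from fit import *
fit(load("top0"),300,249,28,24,.557,.008)
print()
fit(load("scene0"),293,214,22,24,.557,.008)
go(.426,-.194,.087,77.9)
E
```

```text
[0.7754, 6.0, 0.0015, 0.0]
[0.7737, 9.0, 0.0015, 0.0]
[0.767, 3.0, 0.0015, 0.0]
[0.7642, 12.0, 0.0015, 0.0]
[0.7556, 0.0, 0.0015, 0.0]
[0.7499, 15.0, 0.0015, 0.0]

[0.5625, 0.0, 0.0, 0.0]
[0.5622, -3.0, -0.0015, 0.003]
[0.5622, 3.0, 0.0, 0.0]
[0.5613, -6.0, -0.0015, 0.003]
[0.5599, 9.0, -0.0015, 0.0015]
[0.5589, 6.0, -0.0015, 0.0015]
t 1.5 offset [-0.15, -0.15, 4.19] rot [0.2, 0.1, 0.1] yaw -102.1
  now [0.4244, -0.1952, 0.1289] -101.96 F [0.7, 0.45, 0.45] M [0.03, 0.01, 0.06] open mm 86.9 J6 63.5 J1 -38.4
```

Request:
{"op": "arm_command", "data": {"targets": [{"offset":[-0.15,-0.15,4.2],"rot":[0.2,0.1,0.1],"gripper":0},{"offset":[-0.15,-0.15,4.2],"rot":[0.2,0.1,0.1],"gripper":0},{"offset":[-0.15,-0.15,4.2],"rot":[0.2,0.1,0.1],"gripper":1},{"offset":[-0.15,-0.15,4.2],"rot":[0.2,0.1,0.1],"gripper":1},{"offset":[-0.15,-0.15,4.2],"rot":[0.2,0.1,0.1],"gripper":1},{"offset":[-0.15,-0.15,4.2],"rot":[0.2,0.1,0.1],"gripper":1},{"offset":[-0.15,-0.15,4.2],"rot":[0.2,0.1,0.1],"gripper":1},{"offset":[-0.15,-0.15,4.2],"rot":[0.2,0.1,0.1],"gripper":1}]}}

```text
time_s: 2.3
position: [0.4273, -0.1954, 0.0904]
tcp_rot: [[-0.211, -0.977, 0.006], [-0.977, 0.211, -0.004], [0.003, -0.007, -1.0]]
force: [-0.0, 1.5, 10.6]
opening: 0.732
```

```bash
python3 - <<'E'
from h import *
go(.426,-.194,.23,77.9)
E
```

```text
t 2.3 offset [-0.07, 0.07, -13.96] rot [-0.4, -0.2, -0.1] yaw -102.1
  now [0.4273, -0.1954, 0.0904] -102.18 F [-0.01, 1.52, 10.55] M [0.32, 0.08, -0.03] open mm 63.7 J6 63.9 J1 -38.2
```

Request:
{"op": "arm_command", "data": {"targets": [{"offset":[0,0,-2],"rot":[0,0,0],"gripper":1},{"offset":[0,0,-6],"rot":[0,0,0],"gripper":1},{"offset":[0,0,-11],"rot":[0,0,0],"gripper":1},{"offset":[0,0,-14],"rot":[0,0,0],"gripper":1},{"offset":[0,0,-14],"rot":[0,0,0],"gripper":1},{"offset":[0,0,-14],"rot":[0,0,0],"gripper":1},{"offset":[0,0,-14],"rot":[0,0,0],"gripper":1}]}}

```text
time_s: 3.0
position: [0.4251, -0.1939, 0.2271]
tcp_rot: [[-0.211, -0.978, 0.0], [-0.978, 0.211, -0.0], [0.0, -0.0, -1.0]]
force: [0.4, -0.2, -4.1]
opening: 0.732
```

```bash
python3 - <<'E'
from h import *
s,t=viewer.capture("scene"),viewer.capture("top")
cv2.imwrite("pics/p1.png",np.hstack([crop(s,190,170,100,125,4),crop(t,360,240,100,125,4)]))
# yaw of plate from -12.1 to 7.5 => jaw 77.9->97.5
go(.558,.008,.18,97.5)
E
```

```text
t 3.1 offset [-22.54, -8.72, 4.67] rot [0.0, 0.0, -19.7] yaw -82.5
  now [0.4253, -0.194, 0.2267] -102.16 F [-0.04, 0.01, -4.12] M [0.04, 0.03, -0.01] open mm 63.7 J6 63.9 J1 -38.3
```

View pics/p1.png

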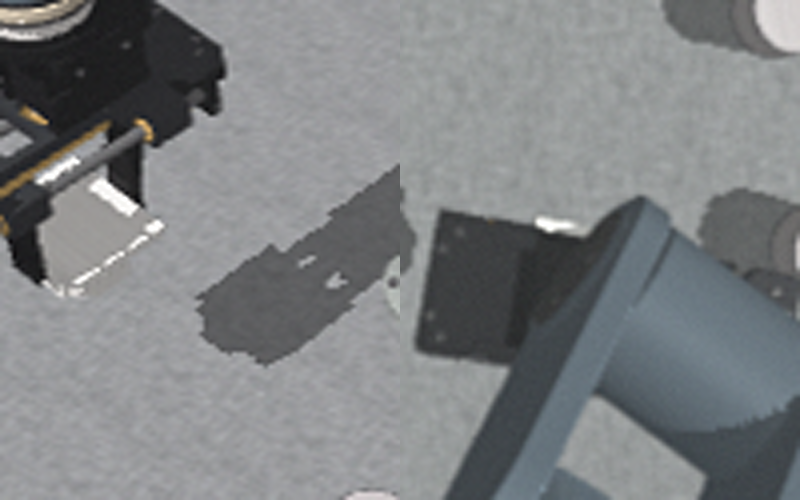

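Request:
{"op": "arm_command", "data": {"targets": [{"offset":[-22.6,-8.8,2.7],"rot":[0,0,-19.7],"gripper":1},{"offset":[-22.6,-8.8,2.7],"rot":[0,0,-19.7],"gripper":1},{"offset":[-22.6,-8.8,2.7],"rot":[0,0,-19.7],"gripper":1},{"offset":[-22.6,-8.8,2.7],"rot":[0,0,-19.7],"gripper":1},{"offset":[-22.6,-8.8,2.7],"rot":[0,0,-19.7],"gripper":1},{"offset":[-22.6,-8.8,2.7],"rot":[0,0,-19.7],"gripper":1},{"offset":[-22.6,-8.8,2.7],"rot":[0,0,-19.7],"gripper":1},{"offset":[-22.6,-8.8,2.7],"rot":[0,0,-19.7],"gripper":1}]}}

```text
time_s: 3.9
position: [0.5588, 0.0072, 0.2]
tcp_rot: [[0.131, -0.991, -0.0], [-0.991, -0.131, -0.002], [0.002, 0.001, -1.0]]
force: [0.3, -0.7, -4.0]
opening: 0.732
```

```bash
python3 - <<'E'
from h import *
go(.5583,.0085,.168,97.5)
E
```

```text
t 3.9 offset [-0.14, 0.03, 3.2] rot [0.0, -0.1, 0.0] yaw -82.5
  now [0.5588, 0.0072, 0.2] -82.47 F [0.25, -0.72, -4.01] M [-0.04, 0.0, -0.02] open mm 63.7 J6 71.9 J1 -10.7
```

Request:
{"op": "arm_command", "data": {"targets": [{"offset":[-0.13,0,2.5],"rot":[0,0,0],"gripper":1},{"offset":[-0.13,0,3.2],"rot":[0,0,0],"gripper":1},{"offset":[-0.13,0,3.4],"rot":[0,0,0],"gripper":1},{"offset":[-0.13,0,3.6],"rot":[0,0,0],"gripper":1},{"offset":[-0.13,0,3.8],"rot":[0,0,0],"gripper":1},{"offset":[-0.13,0,3.9],"rot":[0,0,0],"gripper":1},{"offset":[-0.13,0,3.9],"rot":[0,0,0],"gripper":1}]}}

```text
time_s: 4.6
position: [0.5601, 0.0087, 0.1626]
tcp_rot: [[0.131, -0.991, 0.004], [-0.991, -0.131, -0.003], [0.003, -0.003, -1.0]]
force: [-0.4, -0.2, -4.6]
opening: 0.729
```

```bash
python3 - <<'E'
from h import *
go(.5583,.0085,.168,97.5)
E
```

```text
t 4.6 offset [0.0, 0.18, -0.54] rot [-0.2, -0.2, 0.0] yaw -82.5
  now [0.5601, 0.0087, 0.1626] -82.46 F [-0.36, -0.21, -4.65] M [0.05, -0.0, -0.01] open mm 63.4 J6 72.1 J1 -10.5
```

Request:
{"op": "arm_command", "data": {"targets": [{"offset":[0,0.1,0.1],"rot":[0,0,0],"gripper":1},{"offset":[0,0.1,0.2],"rot":[0,0,0],"gripper":1},{"offset":[0,0.1,0.3],"rot":[0,0,0],"gripper":1},{"offset":[0,0.1,0.4],"rot":[0,0,0],"gripper":1},{"offset":[0,0.1,0.5],"rot":[0,0,0],"gripper":1},{"offset":[0,0.1,0.5],"rot":[0,0,0],"gripper":1}]}}

```text
time_s: 5.2
position: [0.5589, 0.0087, 0.1571]
tcp_rot: [[0.131, -0.991, 0.003], [-0.991, -0.131, -0.002], [0.003, -0.002, -1.0]]
force: [-0.4, 0.6, -3.9]
opening: 0.729
```

```bash
python3 - <<'E'
from h import *
go(.5583,.0085,.168,97.5)
E
```

```text
t 5.2 offset [0.01, 0.06, -1.09] rot [-0.1, -0.2, 0.0] yaw -82.5
  now [0.5589, 0.0087, 0.1571] -82.46 F [-0.4, 0.59, -3.91] M [0.02, 0.05, 0.03] open mm 63.5 J6 72.0 J1 -10.5
```

Request:
{"op": "arm_command", "data": {"targets": [{"offset":[0,0,0.3],"rot":[0,0,0],"gripper":1},{"offset":[0,0,0.6],"rot":[0,0,0],"gripper":1},{"offset":[0,0,0.9],"rot":[0,0,0],"gripper":1},{"offset":[0,0,1.2],"rot":[0,0,0],"gripper":1},{"offset":[0,0,1.5],"rot":[0,0,0],"gripper":1},{"offset":[0,0,1.5],"rot":[0,0,0],"gripper":1}]}}

```text
time_s: 5.8
position: [0.5587, 0.0087, 0.1417]
tcp_rot: [[0.131, -0.991, 0.002], [-0.991, -0.131, -0.002], [0.002, -0.002, -1.0]]
force: [-0.1, 0.3, -3.4]
opening: 0.734
```

```bash
python3 - <<'E'
from h import *
go(.5583,.0085,.168,97.5)
E
```

```text
t 5.8 offset [0.02, 0.04, -2.63] rot [-0.1, -0.1, 0.0] yaw -82.5
  now [0.5587, 0.0087, 0.1417] -82.46 F [-0.09, 0.3, -3.35] M [0.0, 0.04, -0.01] open mm 63.8 J6 72.0 J1 -10.5
```

Sliding in without contact force; continue to the shoulder.

Request:
{"op": "arm_command", "data": {"targets": [{"offset":[0,0,0.2],"rot":[0,0,0],"gripper":1},{"offset":[0,0,0.4],"rot":[0,0,0],"gripper":1},{"offset":[0,0,0.6],"rot":[0,0,0],"gripper":1},{"offset":[0,0,0.7],"rot":[0,0,0],"gripper":1},{"offset":[0,0,0.7],"rot":[0,0,0],"gripper":1}]}}

```text
time_s: 6.3
position: [0.559, 0.0086, 0.1356]
tcp_rot: [[0.131, -0.991, 0.003], [-0.991, -0.131, -0.002], [0.003, -0.003, -1.0]]
force: [0.2, -0.3, -1.0]
opening: 0.727
```

```bash
python3 - <<'E'
from h import *
go(.5583,.0085,.168,97.5)
E
```

```text
t 6.3 offset [0.01, 0.06, -3.24] rot [-0.1, -0.2, 0.0] yaw -82.5
  now [0.559, 0.0086, 0.1356] -82.45 F [0.18, -0.28, -0.99] M [-0.0, 0.19, 0.04] open mm 63.3 J6 72.0 J1 -10.5
```

Request:
{"op": "arm_command", "data": {"targets": [{"offset":[0,0,0.15],"rot":[0,0,0],"gripper":1},{"offset":[0,0,0.15],"rot":[0,0,0],"gripper":1},{"offset":[0,0,0],"rot":[0,0,0],"gripper":0},{"offset":[0,0,0],"rot":[0,0,0],"gripper":0},{"offset":[0,0,0],"rot":[0,0,0],"gripper":0},{"offset":[0,0,0],"rot":[0,0,0],"gripper":0},{"offset":[0,0,-4],"rot":[0,0,0],"gripper":0},{"offset":[0,0,-9],"rot":[0,0,0],"gripper":0}]}}

```text
time_s: 7.1
position: [0.5573, 0.009, 0.2235]
tcp_rot: [[0.131, -0.991, -0.004], [-0.991, -0.131, -0.001], [0.001, 0.004, -1.0]]
force: [0.2, -0.5, -0.2]
opening: 0.996
```

```bash
python3 - <<'E'
from h import *
go(.4541,.3395,.23,-45)
E
```

```text
t 7.1 offset [-34.12, 5.9, -0.64] rot [0.2, 0.1, -37.5] yaw -45.0
  now [0.5573, 0.009, 0.2235] -82.47 F [0.22, -0.47, -0.2] M [-0.0, -0.08, -0.03] open mm 86.6 J6 72.0 J1 -10.5
```

Request:
{"op": "arm_command", "data": {"targets": [{"offset":[-34.1,5.9,-0.6],"rot":[0,0,-72.5],"gripper":0},{"offset":[-34.1,5.9,-0.6],"rot":[0,0,-72.5],"gripper":0},{"offset":[-34.1,5.9,-0.6],"rot":[0,0,-72.5],"gripper":0},{"offset":[-34.1,5.9,-0.6],"rot":[0,0,-72.5],"gripper":0},{"offset":[-34.1,5.9,-0.6],"rot":[0,0,-72.5],"gripper":0},{"offset":[-34.1,5.9,-0.6],"rot":[0,0,-72.5],"gripper":0},{"offset":[-34.1,5.9,-0.6],"rot":[0,0,-72.5],"gripper":0},{"offset":[-34.1,5.9,-0.6],"rot":[0,0,-72.5],"gripper":0}]}}

```text
time_s: 7.9
position: [0.4533, 0.3443, 0.2302]
tcp_rot: [[0.974, -0.224, 0.004], [-0.224, -0.974, -0.0], [0.003, -0.001, -1.0]]
force: [0.5, -1.4, -0.1]
opening: 1.001
```

```bash
python3 - <<'E'
from h import *
s,t=viewer.capture("scene"),viewer.capture("top")
np.savez("top1.npz",**t);np.savez("scene1.npz",**s)
cv2.imwrite("pics/p2.png",np.hstack([crop(s,255,185,80,100,5),crop(t,280,210,80,100,5)]))
f=t["frame"][230:290,280:345].min(2)>225
m=np.zeros((480,640),bool);m[230:290,280:345]=f
P=rect(t,m,.085);print("plate",P.mean(0),cv2.minAreaRect((P*1000).astype(np.float32)))
go(.4541,.3395,.13,-10)
E
```

```text
plate [0.55698709 0.00827553] ((556.9376220703125, 8.204044342041016), (82.82211303710938, 62.55522155761719), 7.713202476501465)
t 8.0 offset [-0.05, 0.1, 9.98] rot [0.1, -0.2, -3.5] yaw -10.0
  now [0.4546, 0.3406, 0.2298] -13.52 F [0.31, -0.67, -0.21] M [-0.03, -0.1, -0.03] open mm 87.2 J6 39.3 J1 25.7
```

View pics/p2.png

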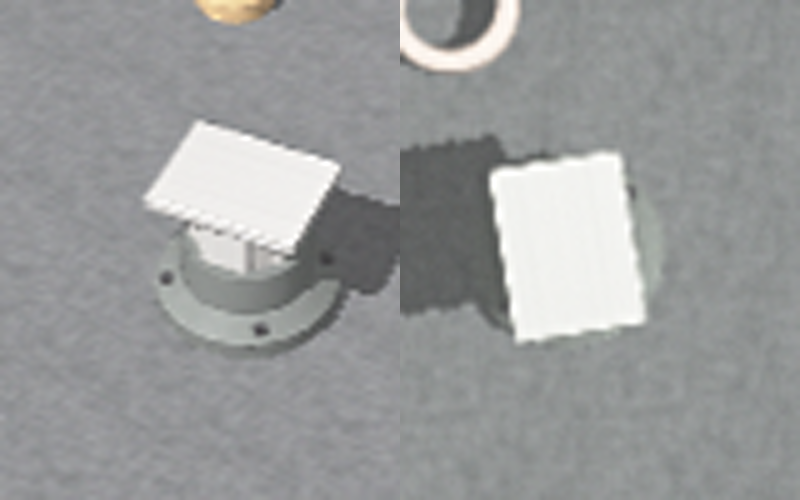

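Request:
{"op": "arm_command", "data": {"targets": [{"offset":[-0.05,0,5],"rot":[0,0,-3.5],"gripper":0},{"offset":[-0.05,0,10],"rot":[0,0,-3.5],"gripper":0},{"offset":[-0.05,0,13],"rot":[0,0,-3.5],"gripper":0},{"offset":[-0.05,0,14.8],"rot":[0,0,-3.5],"gripper":0},{"offset":[-0.05,0,15.5],"rot":[0,0,-3.5],"gripper":0},{"offset":[-0.05,0,15.5],"rot":[0,0,-3.5],"gripper":0},{"offset":[-0.05,0,15.5],"rot":[0,0,-3.5],"gripper":0}]}}

```text
time_s: 8.7
position: [0.4564, 0.3387, 0.076]
tcp_rot: [[0.984, -0.179, 0.005], [-0.179, -0.984, -0.002], [0.005, 0.001, -1.0]]
force: [-0.5, -0.1, -0.5]
opening: 1.001
```

```bash
python3 - <<'E'
from h import *
go(.4541,.3405,.074,-10)
E
```

```text
t 8.7 offset [-0.26, -0.14, 0.2] rot [0.1, -0.3, -0.3] yaw -10.0
  now [0.4564, 0.3387, 0.076] -10.32 F [-0.54, -0.11, -0.53] M [0.0, -0.11, 0.01] open mm 87.1 J6 36.0 J1 25.4
```

Request:
{"op": "arm_command", "data": {"targets": [{"offset":[-0.2,-0.2,0.1],"rot":[0,-0.2,0],"gripper":0},{"offset":[-0.2,-0.2,0.1],"rot":[0,-0.2,0],"gripper":0},{"offset":[-0.2,-0.2,0.1],"rot":[0,-0.2,0],"gripper":1},{"offset":[-0.2,-0.2,0.1],"rot":[0,-0.2,0],"gripper":1},{"offset":[-0.2,-0.2,0.1],"rot":[0,-0.2,0],"gripper":1},{"offset":[-0.2,-0.2,0.1],"rot":[0,-0.2,0],"gripper":1},{"offset":[-0.2,-0.2,0.1],"rot":[0,-0.2,0],"gripper":1},{"offset":[-0.2,-0.2,0.1],"rot":[0,-0.2,0],"gripper":1}]}}

```text
time_s: 9.5
position: [0.4539, 0.3412, 0.0741]
tcp_rot: [[0.984, -0.177, -0.0], [-0.177, -0.984, -0.002], [-0.0, 0.002, -1.0]]
force: [0.4, 0.2, 0.3]
opening: 0.633
```

```bash
python3 - <<'E'
from h import *
go(.4541,.3405,.23,-10)
E
```

```text
t 9.5 offset [0.03, 0.1, -15.59] rot [0.1, 0.0, -0.2] yaw -10.0
  now [0.4539, 0.3412, 0.0741] -10.2 F [0.42, 0.2, 0.3] M [-0.06, -0.09, -0.01] open mm 55.1 J6 36.0 J1 25.7
```

Request:
{"op": "arm_command", "data": {"targets": [{"offset":[0,0,-3],"rot":[0,0,0],"gripper":1},{"offset":[0,0,-8],"rot":[0,0,0],"gripper":1},{"offset":[0,0,-13],"rot":[0,0,0],"gripper":1},{"offset":[0,0,-13],"rot":[0,0,0],"gripper":1},{"offset":[0,0,-13],"rot":[0,0,0],"gripper":1}]}}

```text
time_s: 10.0
position: [0.4544, 0.3417, 0.2055]
tcp_rot: [[0.984, -0.177, 0.002], [-0.177, -0.984, -0.0], [0.003, -0.0, -1.0]]
force: [-0.4, 0.5, 0.5]
opening: 0.634
```

```bash
python3 - <<'E'
from h import *
go(.5575,.0085,.20,-10)
E
```

```text
t 10.0 offset [16.05, 30.96, 0.59] rot [-0.0, -0.1, -0.2] yaw -10.0
  now [0.4544, 0.3417, 0.2055] -10.2 F [-0.35, 0.48, 0.5] M [-0.08, -0.03, 0.04] open mm 55.2 J6 36.0 J1 25.7
```

Request:
{"op": "arm_command", "data": {"targets": [{"offset":[16.05,31.0,0.6],"rot":[0,0,0],"gripper":1},{"offset":[16.05,31.0,0.6],"rot":[0,0,0],"gripper":1},{"offset":[16.05,31.0,0.6],"rot":[0,0,0],"gripper":1},{"offset":[16.05,31.0,0.6],"rot":[0,0,0],"gripper":1},{"offset":[16.05,31.0,0.6],"rot":[0,0,0],"gripper":1},{"offset":[16.05,31.0,0.6],"rot":[0,0,0],"gripper":1},{"offset":[16.05,31.0,0.6],"rot":[0,0,0],"gripper":1},{"offset":[16.05,31.0,0.6],"rot":[0,0,0],"gripper":1}]}}

```text
time_s: 10.8
position: [0.5588, 0.002, 0.1968]
tcp_rot: [[0.983, -0.184, -0.0], [-0.184, -0.983, -0.003], [0.0, 0.003, -1.0]]
force: [1.2, 0.5, 0.1]
opening: 0.632
```

Request:
{"op": "arm_command", "data": {"targets": [{"offset":[0,0,0],"rot":[0,0,0],"gripper":1},{"offset":[0,0,0],"rot":[0,0,0],"gripper":1},{"offset":[0,0,0],"rot":[0,0,0],"gripper":1}]}}

```text
time_s: 11.1
position: [0.5559, 0.0095, 0.1979]
tcp_rot: [[0.985, -0.175, -0.003], [-0.175, -0.985, -0.001], [-0.003, 0.002, -1.0]]
force: [-0.5, -0.7, -0.8]
opening: 0.633
```

```bash
python3 - <<'E'
from h import *
go(.5575,.0085,.1595,-10)
E
```

```text
t 11.1 offset [0.19, 0.06, 3.84] rot [0.1, 0.1, -0.1] yaw -10.0
  now [0.5559, 0.0095, 0.1979] -10.09 F [-0.48, -0.73, -0.77] M [0.0, -0.14, -0.01] open mm 55.1 J6 -0.3 J1 -10.5
```

Request:
{"op": "arm_command", "data": {"targets": [{"offset":[0.1,0,2],"rot":[0,0,0],"gripper":1},{"offset":[0.1,0,3],"rot":[0,0,0],"gripper":1},{"offset":[0.1,0,3.5],"rot":[0,0,0],"gripper":1},{"offset":[0.1,0,3.7],"rot":[0,0,0],"gripper":1},{"offset":[0.1,0,3.7],"rot":[0,0,0],"gripper":1},{"offset":[0.1,0,3.7],"rot":[0,0,0],"gripper":1}]}}

```text
time_s: 11.7
position: [0.5582, 0.0077, 0.1621]
tcp_rot: [[0.984, -0.177, 0.0], [-0.177, -0.984, -0.002], [0.001, 0.002, -1.0]]
force: [0.2, 0.2, 0.1]
opening: 0.627
```

```bash
python3 - <<'E'
from h import *
go(.5575,.0085,.1595,-10)
E
```

```text
t 11.7 offset [-0.09, -0.06, 0.26] rot [0.1, -0.0, -0.2] yaw -10.0
  now [0.5582, 0.0077, 0.1621] -10.19 F [0.21, 0.23, 0.15] M [-0.01, -0.12, -0.05] open mm 54.5 J6 -0.3 J1 -10.6
```

Request:
{"op": "arm_command", "data": {"targets": [{"offset":[0,0,0.15],"rot":[0,0,0],"gripper":1},{"offset":[0,0,0.3],"rot":[0,0,0],"gripper":1},{"offset":[0,0,0.3],"rot":[0,0,0],"gripper":1},{"offset":[0,0,0.3],"rot":[0,0,0],"gripper":0},{"offset":[0,0,0.3],"rot":[0,0,0],"gripper":0},{"offset":[0,0,0.3],"rot":[0,0,0],"gripper":0},{"offset":[0,0,-2],"rot":[0,0,0],"gripper":0},{"offset":[0,0,-7],"rot":[0,0,0],"gripper":0}]}}

```text
time_s: 12.5
position: [0.5555, 0.0081, 0.2287]
tcp_rot: [[0.984, -0.177, -0.011], [-0.177, -0.984, 0.0], [-0.01, 0.002, -1.0]]
force: [1.1, -0.3, 0.4]
opening: 0.962
```

```bash
python3 - <<'E'
from h import *
go(.4249,.2085,.20,-10)
E
```

```text
t 12.5 offset [-16.37, -17.41, 3.01] rot [0.1, 0.6, -0.2] yaw -10.0
  now [0.5555, 0.0081, 0.2287] -10.22 F [1.12, -0.34, 0.4] M [-0.01, -0.17, 0.01] open mm 83.7 J6 -0.4 J1 -10.6
```

Request:
{"op": "arm_command", "data": {"targets": [{"offset":[-16.5,-17.4,3],"rot":[0,0,0],"gripper":0},{"offset":[-16.5,-17.4,3],"rot":[0,0,0],"gripper":0},{"offset":[-16.5,-17.4,3],"rot":[0,0,0],"gripper":0},{"offset":[-16.5,-17.4,3],"rot":[0,0,0],"gripper":0},{"offset":[-16.5,-17.4,3],"rot":[0,0,0],"gripper":0},{"offset":[-16.5,-17.4,3],"rot":[0,0,0],"gripper":0},{"offset":[-16.5,-17.4,3],"rot":[0,0,0],"gripper":0},{"offset":[-16.5,-17.4,3],"rot":[0,0,0],"gripper":0}]}}

```text
time_s: 13.3
position: [0.4276, 0.2078, 0.2016]
tcp_rot: [[0.984, -0.178, 0.001], [-0.178, -0.984, -0.002], [0.002, 0.001, -1.0]]
force: [-0.3, 0.0, 0.8]
opening: 1.001
```

```bash
python3 - <<'E'
from h import *
go(.4249,.2085,.074,-10)
t=viewer.capture("top");s=viewer.capture("scene")
cv2.imwrite("pics/p3.png",np.hstack([crop(s,255,185,80,100,5),crop(t,280,210,80,100,5)]))
for n,c in(("t",t),("s",s)):
    hsv=cv2.cvtColor(c["frame"],cv2.COLOR_RGB2HSV)
    k,l,st,ce=cv2.connectedComponentsWithStats(cv2.inRange(hsv,(10,70,140),(30,255,255)))
    for i in range(1,k):
        if 60<st[i,4]<900: print(n,st[i].tolist(),ce[i].round(1),ray(c,*ce[i],.099).round(4),ray(c,*ce[i],.014).round(4))
E
```

```text
t 13.3 offset [-0.3, -0.04, 12.76] rot [0.1, -0.1, -0.2] yaw -10.0
  now [0.4276, 0.2078, 0.2016] -10.24 F [-0.31, 0.0, 0.75] M [-0.06, -0.06, -0.0] open mm 87.1 J6 22.8 J1 12.5
t [175, 243, 17, 16, 200] [183.1 250.6] [0.5845 0.3191 0.099 ] [0.5894 0.3417 0.014 ]
t [302, 248, 22, 22, 382] [312.5 258.6] [0.5574 0.0092 0.099 ] [0.5605 0.0105 0.014 ]
t [236, 306, 10, 18, 118] [240.8 314.5] [0.4288 0.1827 0.099 ] [0.423  0.1959 0.014 ]
t [521, 319, 11, 16, 90] [526.1 326.7] [ 0.3831 -0.4937  0.099 ] [ 0.3741 -0.5271  0.014 ]
s [207, 6, 32, 19, 322] [220.9  15.1] [-0.3371  0.8083  0.099 ] [-0.461   0.9496  0.014 ]
s [114, 45, 29, 18, 178] [129.4  55.3] [-0.4133  0.3765  0.099 ] [-0.5439  0.4803  0.014 ]
s [188, 54, 12, 15, 71] [194.5  60. ] [-0.1945  0.4752  0.099 ] [-0.3062  0.5876  0.014 ]
s [614, 130, 26, 23, 364] [628.7 140.7] [1.2252 0.8017 0.099 ] [1.2364 0.9424 0.014 ]
s [365, 171, 13, 12, 124] [370.7 176.2] [0.6345 0.2413 0.099 ] [0.5946 0.3335 0.014 ]
s [294, 176, 16, 14, 155] [301.4 182.5] [0.4842 0.1174 0.099 ] [0.4312 0.1989 0.014 ]
s [293, 210, 21, 18, 289] [303.6 218.9] [0.5645 0.0009 0.099 ] [0.5186 0.0722 0.014 ]
s [79, 355, 36, 9, 239] [ 97.1 358.6] [ 0.4205 -0.5616  0.099 ] [ 0.3621 -0.5389  0.014 ]
```

Request:
{"op": "arm_command", "data": {"targets": [{"offset":[-0.2,0,5],"rot":[0,0,0],"gripper":0},{"offset":[-0.2,0,9],"rot":[0,0,0],"gripper":0},{"offset":[-0.2,0,11.5],"rot":[0,0,0],"gripper":0},{"offset":[-0.2,0,12.6],"rot":[0,0,0],"gripper":0},{"offset":[-0.2,0,12.6],"rot":[0,0,0],"gripper":0},{"offset":[-0.2,0,12.6],"rot":[0,0,0],"gripper":0},{"offset":[-0.2,0,12.6],"rot":[0,0,0],"gripper":0}]}}

```text
time_s: 14.1
position: [0.4253, 0.2083, 0.0766]
tcp_rot: [[0.984, -0.178, 0.002], [-0.178, -0.984, -0.001], [0.002, 0.001, -1.0]]
force: [-0.7, -0.5, 1.0]
opening: 0.997
```

```bash
python3 - <<'E'
from h import *
go(.4249,.2085,.074,-10)
E
```

```text
t 14.1 offset [-0.05, -0.01, 0.26] rot [0.0, -0.1, -0.2] yaw -10.0
  now [0.4253, 0.2083, 0.0766] -10.23 F [-0.75, -0.54, 0.99] M [-0.03, -0.07, -0.05] open mm 86.8 J6 23.0 J1 12.6
```

Request:
{"op": "arm_command", "data": {"targets": [{"offset":[0,0,0.25],"rot":[0,0,0],"gripper":0},{"offset":[0,0,0.25],"rot":[0,0,0],"gripper":1},{"offset":[0,0,0.25],"rot":[0,0,0],"gripper":1},{"offset":[0,0,0.25],"rot":[0,0,0],"gripper":1},{"offset":[0,0,0.25],"rot":[0,0,0],"gripper":1},{"offset":[0,0,0.25],"rot":[0,0,0],"gripper":1},{"offset":[0,0,0.25],"rot":[0,0,0],"gripper":1},{"offset":[0,0,0.25],"rot":[0,0,0],"gripper":1}]}}

```text
time_s: 14.9
position: [0.4244, 0.2084, 0.0729]
tcp_rot: [[0.984, -0.177, -0.0], [-0.177, -0.984, -0.002], [-0.0, 0.002, -1.0]]
force: [0.1, -0.7, 0.4]
opening: 0.542
```

Request:
{"op": "arm_command", "data": {"targets": [{"offset":[0,0,-4],"rot":[0,0,0],"gripper":1},{"offset":[0,0,-9],"rot":[0,0,0],"gripper":1},{"offset":[0,0,-14],"rot":[0,0,0],"gripper":1},{"offset":[0,0,-14],"rot":[0,0,0],"gripper":1},{"offset":[0,0,-14],"rot":[0,0,0],"gripper":1},{"offset":[0,0,-14],"rot":[0,0,0],"gripper":1}]}}

```text
time_s: 15.5
position: [0.4234, 0.2083, 0.212]
tcp_rot: [[0.984, -0.177, -0.003], [-0.177, -0.984, -0.002], [-0.002, 0.003, -1.0]]
force: [-0.7, -0.5, 0.5]
opening: 0.539
```

```bash
python3 - <<'E'
from h import *
go(.557,.0085,.2,-10)
E
```

```text
t 15.5 offset [16.69, 17.3, 1.21] rot [0.2, 0.1, -0.2] yaw -10.0
  now [0.4234, 0.2083, 0.212] -10.2 F [-0.7, -0.47, 0.48] M [0.04, -0.06, 0.01] open mm 46.9 J6 22.9 J1 12.6
```

Request:
{"op": "arm_command", "data": {"targets": [{"offset":[16.6,17.3,1.2],"rot":[0,0,0],"gripper":1},{"offset":[16.6,17.3,1.2],"rot":[0,0,0],"gripper":1},{"offset":[16.6,17.3,1.2],"rot":[0,0,0],"gripper":1},{"offset":[16.6,17.3,1.2],"rot":[0,0,0],"gripper":1},{"offset":[16.6,17.3,1.2],"rot":[0,0,0],"gripper":1},{"offset":[16.6,17.3,1.2],"rot":[0,0,0],"gripper":1},{"offset":[16.6,17.3,1.2],"rot":[0,0,0],"gripper":1},{"offset":[16.6,17.3,1.2],"rot":[0,0,0],"gripper":1}]}}

```text
time_s: 16.3
position: [0.5553, 0.0098, 0.1995]
tcp_rot: [[0.984, -0.177, -0.005], [-0.177, -0.984, -0.001], [-0.005, 0.002, -1.0]]
force: [-0.8, 1.4, 1.0]
opening: 0.541
```

```bash
python3 - <<'E'
from h import *
go(.557,.0085,.1745,-10)
E
```

```text
t 16.3 offset [0.2, 0.1, 2.5] rot [0.1, 0.3, -0.2] yaw -10.0
  now [0.5553, 0.0098, 0.1995] -10.18 F [-0.76, 1.37, 0.96] M [-0.07, -0.06, -0.03] open mm 47.0 J6 -0.2 J1 -10.5
```

Request:
{"op": "arm_command", "data": {"targets": [{"offset":[0.05,0.05,1.5],"rot":[0,0,0],"gripper":1},{"offset":[0.05,0.05,2.3],"rot":[0,0,0],"gripper":1},{"offset":[0.05,0.05,2.3],"rot":[0,0,0],"gripper":1},{"offset":[0.05,0.05,2.3],"rot":[0,0,0],"gripper":1},{"offset":[0.05,0.05,2.3],"rot":[0,0,0],"gripper":1},{"offset":[0.05,0.05,2.3],"rot":[0,0,0],"gripper":1}]}}

```text
time_s: 16.9
position: [0.5578, 0.0084, 0.1787]
tcp_rot: [[0.984, -0.177, 0.001], [-0.177, -0.984, -0.002], [0.001, 0.002, -1.0]]
force: [-0.3, -0.4, -1.0]
opening: 0.543
```

```bash
python3 - <<'E'
from h import *
go(.557,.0085,.172,-10)
E
```

```text
t 16.9 offset [-0.08, 0.01, 0.67] rot [0.1, -0.1, -0.2] yaw -10.0
  now [0.5578, 0.0084, 0.1787] -10.18 F [-0.29, -0.43, -1.03] M [-0.04, -0.04, 0.0] open mm 47.2 J6 -0.3 J1 -10.6
```

Request:
{"op": "arm_command", "data": {"targets": [{"offset":[-0.05,0,0.4],"rot":[0,0,0],"gripper":1},{"offset":[-0.05,0,0.65],"rot":[0,0,0],"gripper":1},{"offset":[-0.05,0,0.65],"rot":[0,0,0],"gripper":1},{"offset":[-0.05,0,0.65],"rot":[0,0,0],"gripper":1}]}}

```text
time_s: 17.3
position: [0.557, 0.0083, 0.1719]
tcp_rot: [[0.984, -0.177, -0.0], [-0.177, -0.984, -0.002], [-0.0, 0.002, -1.0]]
force: [0.1, 0.8, 2.6]
opening: 0.541
```

Request:
{"op": "arm_command", "data": {"targets": [{"offset":[0,0,0],"rot":[0,0,0],"gripper":0},{"offset":[0,0,0],"rot":[0,0,0],"gripper":0},{"offset":[0,0,0],"rot":[0,0,0],"gripper":0},{"offset":[0,0,-2],"rot":[0,0,0],"gripper":0},{"offset":[0,0,-6],"rot":[0,0,0],"gripper":0},{"offset":[0,0,-6],"rot":[0,0,0],"gripper":0}]}}

```text
time_s: 17.9
position: [0.5599, 0.0081, 0.2359]
tcp_rot: [[0.984, -0.177, 0.009], [-0.177, -0.984, -0.004], [0.01, 0.002, -1.0]]
force: [0.9, -0.1, 0.3]
opening: 0.964
```

```bash
python3 - <<'E'
from h import *
go(.589,.3425,.20,0)
E
```

```text
t 17.9 offset [-3.09, -33.44, 3.5] rot [0.2, -0.5, -10.2] yaw 0.0
  now [0.5599, 0.0081, 0.2359] -10.2 F [0.94, -0.07, 0.25] M [-0.03, -0.17, -0.03] open mm 83.9 J6 -0.3 J1 -10.6
```

Request:
{"op": "arm_command", "data": {"targets": [{"offset":[-2.9,-33.4,3.5],"rot":[0,0,-10],"gripper":0.2},{"offset":[-2.9,-33.4,3.5],"rot":[0,0,-10],"gripper":0.2},{"offset":[-2.9,-33.4,3.5],"rot":[0,0,-10],"gripper":0.2},{"offset":[-2.9,-33.4,3.5],"rot":[0,0,-10],"gripper":0.2},{"offset":[-2.9,-33.4,3.5],"rot":[0,0,-10],"gripper":0.2},{"offset":[-2.9,-33.4,3.5],"rot":[0,0,-10],"gripper":0.2},{"offset":[-2.9,-33.4,3.5],"rot":[0,0,-10],"gripper":0.2},{"offset":[-2.9,-33.4,3.5],"rot":[0,0,-10],"gripper":0.2}]}}

```text
time_s: 18.7
position: [0.5868, 0.3473, 0.1945]
tcp_rot: [[1.0, 0.002, -0.0], [0.002, -1.0, -0.0], [-0.0, 0.0, -1.0]]
force: [-0.4, -0.4, -0.2]
opening: 0.798
```

Request:
{"op": "arm_command", "data": {"targets": [{"offset":[0,0,0],"rot":[0,0,0],"gripper":0.2},{"offset":[0,0,0],"rot":[0,0,0],"gripper":0.2}]}}

```text
time_s: 18.9
position: [0.5874, 0.341, 0.1956]
tcp_rot: [[1.0, -0.004, -0.002], [-0.004, -1.0, -0.003], [-0.002, 0.003, -1.0]]
force: [0.1, -1.1, -0.3]
opening: 0.797
```

```bash
python3 - <<'E'
from h import *
t=viewer.capture("top")
hsv=cv2.cvtColor(t["frame"],cv2.COLOR_RGB2HSV)
k,l,st,ce=cv2.connectedComponentsWithStats(cv2.inRange(hsv,(10,70,140),(30,255,255)))
for i in range(1,k):
        if 60<st[i,4]<900: print(st[i].tolist(),ce[i].round(1),ray(t,*ce[i],.113).round(4),ray(t,*ce[i],.014).round(4))
cv2.imwrite("pics/p3.png",crop(t,280,210,100,80,5))
go(.589,.3425,.074,0)
E
```

```text
[176, 243, 16, 16, 199] [183.2 250.6] [0.5837 0.3151 0.113 ] [0.5893 0.3414 0.014 ]
[302, 248, 22, 22, 351] [312.8 258.5] [0.5572 0.0081 0.113 ] [0.5607 0.0095 0.014 ]
[521, 320, 18, 28, 125] [528.4 330.6] [ 0.3755 -0.4931  0.113 ] [ 0.3643 -0.5323  0.014 ]
t 18.95 offset [0.15, -0.21, 12.18] rot [0.1, 0.1, -0.3] yaw 0.0
  now [0.5877, 0.3407, 0.1958] -0.29 F [-0.63, 0.25, -0.12] M [-0.05, -0.09, 0.05] open mm 69.7 J6 21.1 J1 20.7
```

View pics/p3.png

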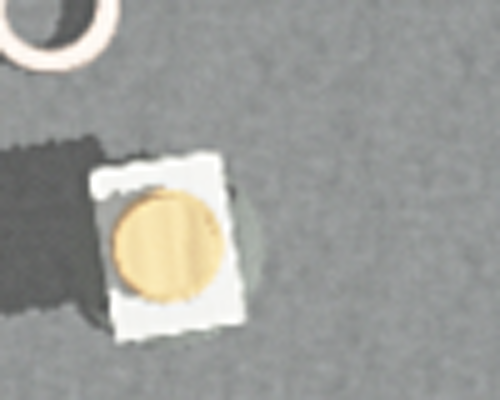

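Request:
{"op": "arm_command", "data": {"targets": [{"offset":[0.1,-0.1,5],"rot":[0,0,0],"gripper":0.2},{"offset":[0.1,-0.1,9],"rot":[0,0,0],"gripper":0.2},{"offset":[0.1,-0.1,11],"rot":[0,0,0],"gripper":0.2},{"offset":[0.1,-0.1,11.8],"rot":[0,0,0],"gripper":0.2},{"offset":[0.1,-0.1,11.8],"rot":[0,0,0],"gripper":0.2},{"offset":[0.1,-0.1,11.8],"rot":[0,0,0],"gripper":0.2},{"offset":[0.1,-0.1,11.8],"rot":[0,0,0],"gripper":0.2}]}}

```text
time_s: 19.65
position: [0.5899, 0.3432, 0.0801]
tcp_rot: [[1.0, -0.004, 0.003], [-0.004, -1.0, -0.0], [0.003, 0.0, -1.0]]
force: [0.8, -0.4, 0.9]
opening: 0.799
```

```bash
python3 - <<'E'
from h import *
go(.589,.3425,.0735,0)
E
```

```text
t 19.65 offset [-0.09, 0.07, 0.66] rot [0.0, -0.2, -0.2] yaw 0.0
  now [0.5899, 0.3432, 0.0801] -0.23 F [0.75, -0.43, 0.86] M [0.04, -0.14, -0.04] open mm 69.5 J6 21.2 J1 20.9
```

Request:
{"op": "arm_command", "data": {"targets": [{"offset":[-0.05,0,0.6],"rot":[0,0,0],"gripper":0.2},{"offset":[-0.05,0,0.6],"rot":[0,0,0],"gripper":0.2},{"offset":[-0.05,0,0.6],"rot":[0,0,0],"gripper":1},{"offset":[-0.05,0,0.6],"rot":[0,0,0],"gripper":1},{"offset":[-0.05,0,0.6],"rot":[0,0,0],"gripper":1},{"offset":[-0.05,0,0.6],"rot":[0,0,0],"gripper":1},{"offset":[-0.05,0,0.6],"rot":[0,0,0],"gripper":1},{"offset":[-0.05,0,0.6],"rot":[0,0,0],"gripper":1}]}}

```text
time_s: 20.45
position: [0.5882, 0.3431, 0.0721]
tcp_rot: [[1.0, -0.004, -0.0], [-0.004, -1.0, -0.002], [-0.0, 0.002, -1.0]]
force: [0.3, -0.4, -0.2]
opening: 0.452
```

Request:
{"op": "arm_command", "data": {"targets": [{"offset":[0,0,-4],"rot":[0,0,0],"gripper":1},{"offset":[0,0,-9],"rot":[0,0,0],"gripper":1},{"offset":[0,0,-14],"rot":[0,0,0],"gripper":1},{"offset":[0,0,-14],"rot":[0,0,0],"gripper":1},{"offset":[0,0,-14],"rot":[0,0,0],"gripper":1},{"offset":[0,0,-14],"rot":[0,0,0],"gripper":1}]}}

```text
time_s: 21.05
position: [0.5872, 0.3428, 0.2108]
tcp_rot: [[1.0, -0.004, -0.003], [-0.004, -1.0, -0.003], [-0.003, 0.003, -1.0]]
force: [0.7, -0.4, -0.8]
opening: 0.448
```

```bash
python3 - <<'E'
from h import *
go(.557,.0085,.215,-10)
E
```

```text
t 21.05 offset [-2.9, 33.45, -0.31] rot [0.2, 0.2, 9.8] yaw -10.0
  now [0.5872, 0.3428, 0.2108] -0.21 F [0.74, -0.42, -0.76] M [0.01, -0.14, -0.01] open mm 39.0 J6 21.2 J1 20.9
```

Request:
{"op": "arm_command", "data": {"targets": [{"offset":[-3.0,33.4,-0.3],"rot":[0,0,9.8],"gripper":1},{"offset":[-3.0,33.4,-0.3],"rot":[0,0,9.8],"gripper":1},{"offset":[-3.0,33.4,-0.3],"rot":[0,0,9.8],"gripper":1},{"offset":[-3.0,33.4,-0.3],"rot":[0,0,9.8],"gripper":1},{"offset":[-3.0,33.4,-0.3],"rot":[0,0,9.8],"gripper":1},{"offset":[-3.0,33.4,-0.3],"rot":[0,0,9.8],"gripper":1},{"offset":[-3.0,33.4,-0.3],"rot":[0,0,9.8],"gripper":1},{"offset":[-3.0,33.4,-0.3],"rot":[0,0,9.8],"gripper":1}]}}

```text
time_s: 21.85
position: [0.5559, 0.0051, 0.2138]
tcp_rot: [[0.984, -0.179, -0.005], [-0.179, -0.984, -0.002], [-0.004, 0.003, -1.0]]
force: [0.6, 1.3, -0.1]
opening: 0.447
```

Request:
{"op": "arm_command", "data": {"targets": [{"offset":[0,0,1],"rot":[0,0,0],"gripper":1},{"offset":[0,0,2],"rot":[0,0,0],"gripper":1},{"offset":[0,0,2.2],"rot":[0,0,0],"gripper":1},{"offset":[0,0,2.2],"rot":[0,0,0],"gripper":1},{"offset":[0,0,2.2],"rot":[0,0,0],"gripper":1},{"offset":[0,0,2.2],"rot":[0,0,0],"gripper":1}]}}

```text
time_s: 22.45
position: [0.5573, 0.0099, 0.1939]
tcp_rot: [[0.985, -0.173, 0.0], [-0.173, -0.985, -0.002], [0.001, 0.002, -1.0]]
force: [0.3, -0.1, -0.2]
opening: 0.445
```

```bash
python3 - <<'E'
from h import *
go(.557,.0085,.1851,-10)
E
```

```text
t 22.45 offset [-0.0, 0.14, 0.88] rot [0.1, -0.0, 0.1] yaw -10.0
  now [0.5573, 0.0099, 0.1939] -9.94 F [0.25, -0.1, -0.2] M [-0.04, -0.07, -0.01] open mm 38.7 J6 -0.4 J1 -10.4
```

Request:
{"op": "arm_command", "data": {"targets": [{"offset":[0,0.15,0.4],"rot":[0,0,0],"gripper":1},{"offset":[0,0.15,0.7],"rot":[0,0,0],"gripper":1},{"offset":[0,0.15,0.85],"rot":[0,0,0],"gripper":1},{"offset":[0,0.15,0.85],"rot":[0,0,0],"gripper":1},{"offset":[0,0.15,0.85],"rot":[0,0,0],"gripper":1}]}}

```text
time_s: 22.95
position: [0.5568, 0.0078, 0.1852]
tcp_rot: [[0.985, -0.174, -0.0], [-0.174, -0.985, -0.002], [-0.0, 0.002, -1.0]]
force: [0.5, 0.9, 0.1]
opening: 0.446
```

Request:
{"op": "arm_command", "data": {"targets": [{"offset":[0,0,0],"rot":[0,0,0],"gripper":0},{"offset":[0,0,0],"rot":[0,0,0],"gripper":0},{"offset":[0,0,0],"rot":[0,0,0],"gripper":0},{"offset":[0,0,0],"rot":[0,0,0],"gripper":0},{"offset":[0,0,-2],"rot":[0,0,0],"gripper":0},{"offset":[0,0,-6],"rot":[0,0,0],"gripper":0},{"offset":[0,0,-6],"rot":[0,0,0],"gripper":0}]}}

```text
time_s: 23.65
position: [0.5596, 0.0076, 0.2497]
tcp_rot: [[0.985, -0.174, 0.01], [-0.174, -0.985, -0.004], [0.01, 0.002, -1.0]]
force: [0.6, -0.7, 0.1]
opening: 0.962
```

```bash
python3 - <<'E'
from h import *
go(.64,-.22,.25,-10)
t=viewer.capture("top");cv2.imwrite("pics/p4.png",t["frame"][120:420,280:640,::-1]);np.savez("top2.npz",**t)
E
```

```text
t 23.65 offset [11.86, 21.02, 0.13] rot [0.1, -0.6, 0.0] yaw -10.0
  now [0.5596, 0.0076, 0.2497] -9.99 F [0.65, -0.68, 0.13] M [-0.03, -0.1, -0.02] open mm 83.7 J6 -0.6 J1 -10.6
```

View pics/p4.png

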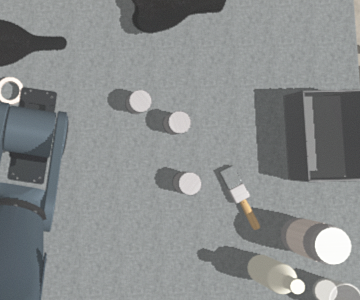

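```bash
cat >> h.py <<'E'
def cans(c,pts):
    g=cv2.GaussianBlur(c["frame"].astype(np.float32),(3,3),0)
    for u,v in pts:
        ref=g[v-2:v+3,u-2:u+3].mean((0,1)); w=20
        m=(np.abs(g[v-w:v+w,u-w:u+w]-ref).max(2)<22).astype(np.uint8)
        k,l,st,ce=cv2.connectedComponentsWithStats(m);i=l[w,w]
        q=ce[i]+[u-w,v-w];print("can",q.round(1),st[i,2:].tolist(),ray(c,*q,.06).round(4))
E
python3 - <<'E'
from h import *
cans(load("top0"),[(404,223),(459,242),(469,303)])
cans(load("top2"),[(420,220),(459,242),(469,303)])
E
```

```text
can [404.9 222.4] [21, 21, 346] [ 0.6428 -0.2223  0.06  ]
can [459.4 241.7] [21, 21, 344] [ 0.5915 -0.3557  0.06  ]
can [469.9 303.2] [21, 22, 358] [ 0.4394 -0.3743  0.06  ]
can [420.3 220.3] [21, 21, 341] [ 0.6471 -0.2607  0.06  ]
can [459.5 241.7] [20, 21, 340] [ 0.5915 -0.3559  0.06  ]
can [469.9 303.2] [21, 22, 358] [ 0.4394 -0.3743  0.06  ]
```

Request:
{"op": "arm_command", "data": {"targets": [{"offset":[13.0,25.0,4],"rot":[0,0,20],"gripper":0},{"offset":[13.0,25.0,4],"rot":[0,0,20],"gripper":0},{"offset":[13.0,25.0,4],"rot":[0,0,20],"gripper":0},{"offset":[13.0,25.0,4],"rot":[0,0,20],"gripper":0},{"offset":[13.0,25.0,4],"rot":[0,0,20],"gripper":0},{"offset":[13.0,25.0,4],"rot":[0,0,20],"gripper":0},{"offset":[13.0,25.0,4],"rot":[0,0,20],"gripper":0},{"offset":[13.0,25.0,4],"rot":[0,0,20],"gripper":0}]}}

```text
time_s: 24.5
position: [0.6403, -0.2611, 0.2037]
tcp_rot: [[0.865, -0.502, -0.003], [-0.502, -0.865, 0.0], [-0.003, 0.001, -1.0]]
force: [-0.4, -0.6, 0.1]
opening: 1.0
```

```bash
python3 - <<'E'
from h import *
go(.647,-.2605,.086,-30)
t=viewer.capture("top");np.savez("top3.npz",**t)
hsv=cv2.cvtColor(t["frame"],cv2.COLOR_RGB2HSV)
k,l,st,ce=cv2.connectedComponentsWithStats(cv2.inRange(hsv,(10,70,140),(30,255,255)))
for i in range(1,k):
        if 60<st[i,4]<900: print(st[i].tolist(),ce[i].round(1),ray(t,*ce[i],.127).round(4))
cv2.imwrite("pics/p5.png",crop(t,280,210,100,80,5))
E
```

```text
t 24.5 offset [0.58, -0.4, 11.77] rot [0.1, 0.2, -0.1] yaw -30.0
  now [0.6403, -0.2611, 0.2037] -30.1 F [-0.38, -0.59, 0.08] M [0.0, -0.08, -0.04] open mm 87.0 J6 -1.3 J1 -31.4
[303, 248, 13, 21, 136] [307.9 257.3] [0.5596 0.0195 0.127 ]
[521, 320, 19, 30, 215] [529.9 334.7] [ 0.3675 -0.4906  0.127 ]
```

View pics/p5.png

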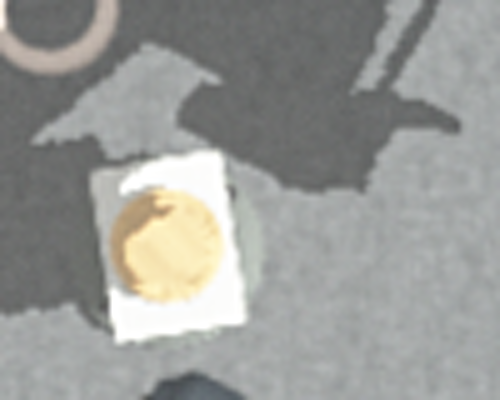

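Request:
{"op": "arm_command", "data": {"targets": [{"offset":[0.5,-0.2,4],"rot":[0,0,0],"gripper":0},{"offset":[0.5,-0.2,8],"rot":[0,0,0],"gripper":0},{"offset":[0.5,-0.2,11],"rot":[0,0,0],"gripper":0},{"offset":[0.5,-0.2,11.7],"rot":[0,0,0],"gripper":0},{"offset":[0.5,-0.2,11.7],"rot":[0,0,0],"gripper":0},{"offset":[0.5,-0.2,11.7],"rot":[0,0,0],"gripper":0}]}}

```text
time_s: 25.15
position: [0.6477, -0.2615, 0.0904]
tcp_rot: [[0.867, -0.499, 0.002], [-0.499, -0.867, -0.003], [0.003, 0.002, -1.0]]
force: [-0.3, -0.3, -0.7]
opening: 1.005
```

```bash
python3 - <<'E'
from h import *
go(.647,-.2605,.086,-30)
E
```

```text
t 25.15 offset [-0.11, -0.05, 0.44] rot [0.1, -0.2, 0.1] yaw -30.0
  now [0.6477, -0.2615, 0.0904] -29.94 F [-0.26, -0.33, -0.74] M [-0.1, -0.07, 0.01] open mm 87.4 J6 -1.1 J1 -31.1
```

Close, lift a little and weigh.

Request:
{"op": "arm_command", "data": {"targets": [{"offset":[-0.1,0,0.4],"rot":[0,0,0],"gripper":0},{"offset":[-0.1,0,0.4],"rot":[0,0,0],"gripper":1},{"offset":[-0.1,0,0.4],"rot":[0,0,0],"gripper":1},{"offset":[-0.1,0,0.4],"rot":[0,0,0],"gripper":1},{"offset":[-0.1,0,0.4],"rot":[0,0,0],"gripper":1},{"offset":[-0.1,0,0.4],"rot":[0,0,0],"gripper":1},{"offset":[-0.1,0,0.4],"rot":[0,0,0],"gripper":1}]}}

```text
time_s: 25.85
position: [0.6464, -0.2619, 0.085]
tcp_rot: [[0.866, -0.5, 0.001], [-0.5, -0.866, -0.003], [0.003, 0.002, -1.0]]
force: [1.2, -0.3, 0.4]
opening: 0.638
```

Request:
{"op": "arm_command", "data": {"targets": [{"offset":[0,0,-1],"rot":[0,0,0],"gripper":1},{"offset":[0,0,-2.5],"rot":[0,0,0],"gripper":1},{"offset":[0,0,-3],"rot":[0,0,0],"gripper":1},{"offset":[0,0,-3],"rot":[0,0,0],"gripper":1},{"offset":[0,0,-3],"rot":[0,0,0],"gripper":1},{"offset":[0,0,-3],"rot":[0,0,0],"gripper":1}]}}

```text
time_s: 26.45
position: [0.6454, -0.261, 0.1142]
tcp_rot: [[0.866, -0.5, -0.001], [-0.5, -0.866, -0.001], [-0.001, 0.002, -1.0]]
force: [-0.3, -0.0, -4.3]
opening: 0.638
```

Request:
{"op": "arm_command", "data": {"targets": [{"offset":[0,0,0],"rot":[0,0,0],"gripper":1},{"offset":[0,0,0],"rot":[0,0,0],"gripper":1}]}}

```text
time_s: 26.65
position: [0.6456, -0.2612, 0.1141]
tcp_rot: [[0.866, -0.5, -0.001], [-0.5, -0.866, -0.001], [-0.0, 0.002, -1.0]]
force: [0.4, -0.1, -4.2]
opening: 0.639
```

```bash
python3 - <<'E'
from h import *
go(.557,.0085,.24,-30)
E
```

```text
t 26.65 offset [-21.16, -18.9, -12.61] rot [0.1, 0.0, -0.0] yaw -30.0
  now [0.6456, -0.2612, 0.1141] -30.0 F [0.44, -0.1, -4.19] M [-0.02, -0.08, -0.07] open mm 55.6 J6 -1.1 J1 -31.2
```

Request:
{"op": "arm_command", "data": {"targets": [{"offset":[0,0,-5],"rot":[0,0,0],"gripper":1},{"offset":[0,0,-10],"rot":[0,0,0],"gripper":1},{"offset":[0,0,-13.5],"rot":[0,0,0],"gripper":1},{"offset":[-10,-9,-13.5],"rot":[0,0,0],"gripper":1},{"offset":[-14,-12.6,-13.5],"rot":[0,0,0],"gripper":1},{"offset":[-18,-16.2,-13.5],"rot":[0,0,0],"gripper":1},{"offset":[-21.1,-18.9,-13.5],"rot":[0,0,0],"gripper":1},{"offset":[-21.1,-18.9,-13.5],"rot":[0,0,0],"gripper":1}]}}

```text
time_s: 27.45
position: [0.5671, -0.0218, 0.2493]
tcp_rot: [[0.866, -0.501, -0.0], [-0.501, -0.866, -0.002], [0.001, 0.002, -1.0]]
force: [1.7, 1.0, -3.5]
opening: 0.632
```

Request:
{"op": "arm_command", "data": {"targets": [{"offset":[0,0,0],"rot":[0,0,0],"gripper":1},{"offset":[0,0,0],"rot":[0,0,0],"gripper":1},{"offset":[0,0,0],"rot":[0,0,0],"gripper":1},{"offset":[0,0,0],"rot":[0,0,0],"gripper":1}]}}

```text
time_s: 27.85
position: [0.5689, -0.0249, 0.2494]
tcp_rot: [[0.865, -0.501, 0.001], [-0.501, -0.865, -0.002], [0.002, 0.002, -1.0]]
force: [0.0, -1.1, -4.6]
opening: 0.634
```

```bash
python3 - <<'E'
from h import *
go(.557,.008,.217,-30)
s=viewer.capture("scene");cv2.imwrite("pics/p6.png",crop(s,255,140,80,100,6))
E
```

```text
t 27.85 offset [-2.68, -2.25, 3.23] rot [0.1, -0.1, -0.1] yaw -30.0
  now [0.5689, -0.0249, 0.2494] -30.1 F [0.05, -1.08, -4.62] M [0.01, -0.08, -0.01] open mm 55.2 J6 16.5 J1 -13.7
```

View pics/p6.png

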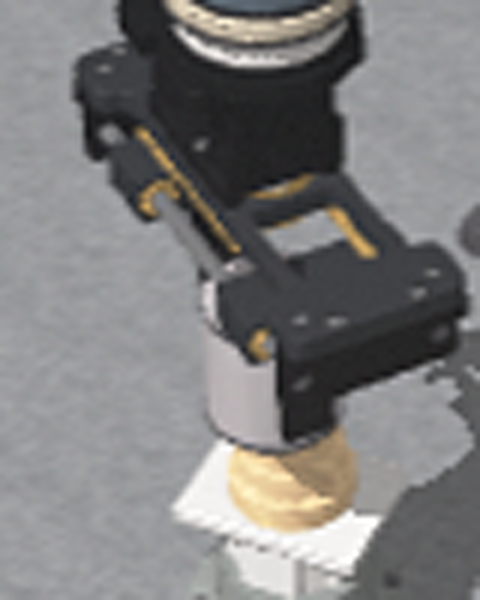

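Request:
{"op": "arm_command", "data": {"targets": [{"offset":[-2.65,-2.25,0],"rot":[0,0,0],"gripper":1},{"offset":[-2.65,-2.25,0],"rot":[0,0,0],"gripper":1},{"offset":[-2.65,-2.25,0],"rot":[0,0,0],"gripper":1},{"offset":[-2.65,-2.25,0],"rot":[0,0,0],"gripper":1},{"offset":[-2.65,-2.25,1.5],"rot":[0,0,0],"gripper":1},{"offset":[-2.65,-2.25,2.5],"rot":[0,0,0],"gripper":1},{"offset":[-2.65,-2.25,3],"rot":[0,0,0],"gripper":1},{"offset":[-2.65,-2.25,3],"rot":[0,0,0],"gripper":1}]}}

```text
time_s: 28.7
position: [0.556, 0.0088, 0.2182]
tcp_rot: [[0.866, -0.501, -0.002], [-0.501, -0.866, -0.001], [-0.001, 0.002, -1.0]]
force: [-0.6, 1.5, -4.2]
opening: 0.639
```

Request:
{"op": "arm_command", "data": {"targets": [{"offset":[0,0,0],"rot":[0,0,0],"gripper":1},{"offset":[0,0,0],"rot":[0,0,0],"gripper":1}]}}

```text
time_s: 28.9
position: [0.5568, 0.0091, 0.2197]
tcp_rot: [[0.866, -0.5, 0.001], [-0.5, -0.866, -0.002], [0.002, 0.001, -1.0]]
force: [1.0, 0.3, -3.3]
opening: 0.634
```

```bash
python3 - <<'E'
from h import *
go(.557,.008,.212,-30)
E
```

```text
t 28.9 offset [0.07, 0.08, 0.77] rot [0.1, -0.1, -0.0] yaw -30.0
  now [0.5568, 0.0091, 0.2197] -30.01 F [0.96, 0.28, -3.29] M [0.02, -0.07, -0.03] open mm 55.2 J6 19.6 J1 -10.5
```

Request:
{"op": "arm_command", "data": {"targets": [{"offset":[0.05,0.05,0.2],"rot":[0,0,0],"gripper":1},{"offset":[0.05,0.05,0.4],"rot":[0,0,0],"gripper":1},{"offset":[0.05,0.05,0.6],"rot":[0,0,0],"gripper":1},{"offset":[0.05,0.05,0.75],"rot":[0,0,0],"gripper":1},{"offset":[0.05,0.05,0.75],"rot":[0,0,0],"gripper":1},{"offset":[0.05,0.05,0.75],"rot":[0,0,0],"gripper":1}]}}

```text
time_s: 29.5
position: [0.5565, 0.0085, 0.2119]
tcp_rot: [[0.866, -0.5, -0.0], [-0.5, -0.866, -0.002], [0.001, 0.002, -1.0]]
force: [0.2, 0.9, -1.8]
opening: 0.632
```

```bash
python3 - <<'E'
from h import *
go(.557,.008,.212,-30)
E
```

```text
t 29.5 offset [0.07, 0.02, -0.01] rot [0.1, -0.0, -0.0] yaw -30.0
  now [0.5565, 0.0085, 0.2119] -30.0 F [0.18, 0.93, -1.84] M [0.03, 0.11, -0.07] open mm 55.0 J6 19.5 J1 -10.6
```

Request:
{"op": "arm_command", "data": {"targets": [{"offset":[0,0,0.05],"rot":[0,0,0],"gripper":1},{"offset":[0,0,0.05],"rot":[0,0,0],"gripper":0},{"offset":[0,0,0.05],"rot":[0,0,0],"gripper":0},{"offset":[0,0,0.05],"rot":[0,0,0],"gripper":0},{"offset":[0,0,0.05],"rot":[0,0,0],"gripper":0},{"offset":[0,0,0.05],"rot":[0,0,0],"gripper":0},{"offset":[0,0,-2],"rot":[0,0,0],"gripper":0},{"offset":[0,0,-5],"rot":[0,0,0],"gripper":0}]}}

```text
time_s: 30.3
position: [0.5554, 0.0087, 0.2604]
tcp_rot: [[0.866, -0.5, -0.005], [-0.5, -0.866, -0.001], [-0.004, 0.003, -1.0]]
force: [1.1, -0.3, -0.8]
opening: 0.993
```

Request:
{"op": "arm_command", "data": {"targets": [{"offset":[0,0,-5],"rot":[0,0,0],"gripper":0},{"offset":[0,0,-10],"rot":[0,0,0],"gripper":0},{"offset":[0,-5,-10],"rot":[0,0,0],"gripper":0},{"offset":[0,-10,-10],"rot":[0,0,0],"gripper":0},{"offset":[0,-15,-10],"rot":[0,0,0],"gripper":0},{"offset":[0,-20,-10],"rot":[0,0,0],"gripper":0},{"offset":[0,-25,-10],"rot":[0,0,0],"gripper":0},{"offset":[0,-25,-10],"rot":[0,0,0],"gripper":0}]}}

```text
time_s: 31.1
position: [0.6832, 0.231, 0.3595]
tcp_rot: [[0.869, -0.495, 0.001], [-0.495, -0.869, 0.001], [0.0, -0.001, -1.0]]
force: [-0.2, -0.3, -0.4]
opening: 0.999
```

```bash
python3 - <<'E'
from h import *
go(.557,.008,.212,-30)
s,t=viewer.capture("scene"),viewer.capture("top")
np.savez("top4.npz",**t)
cv2.imwrite("pics/p7.png",np.vstack([np.hstack([crop(s,255,170,80,100,4),crop(t,270,210,80,100,4)]),np.hstack([crop(s,130,270,160,100,2)[:200],crop(t,380,190,160,130,2)[:200]])])if 1 else 0)
E
```

```text
t 31.1 offset [0.08, 25.64, 14.72] rot [-0.1, -0.0, 0.3] yaw -30.0
  now [0.6832, 0.231, 0.3595] -29.68 F [-0.16, -0.34, -0.39] M [-0.02, -0.02, -0.03] open mm 86.9 J6 39.5 J1 9.8
```

View pics/p7.png

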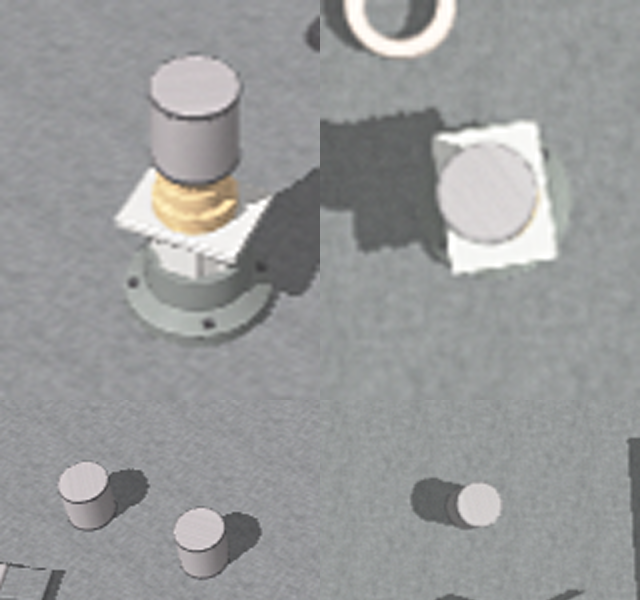

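```bash
python3 - <<'E'
from h import *
a,b=load("top0"),load("top4")
print(ray(b,311.7,257.9,.187).round(4))
cans(b,[(459,242),(469,303)])
d=cv2.absdiff(a["frame"],b["frame"]).max(2)
for n,(u,v,w,h) in dict(tape=(272,194,36,34),block=(198,272,20,18),driver=(176,180,70,22),spray=(72,245,54,32),brush=(496,284,46,68),saddle1=(104,98,106,62),saddle2=(248,136,102,54),saddle3=(396,98,114,58)).items(): print(n,(d[v:v+h,u:u+w]>60).mean().round(3))
from rig import ticket
s=bot.read_state();print(np.round(s["force"],2),np.round(s["qvel"],1))
E
```

```text
[0.5559 0.0095 0.187 ]
can [459.5 241.7] [21, 21, 341] [ 0.5915 -0.3558  0.06  ]
can [469.9 303.2] [21, 22, 358] [ 0.4394 -0.3743  0.06  ]
tape 0.0
block 0.044
driver 0.244
spray 0.094
brush 0.0
saddle1 0.091
saddle2 0.0
saddle3 0.0
[-0.03 -0.47  0.06] [-2.2 -1.7  2.1 -0.5  0.1 -0. ]
```

```bash
python3 - <<'E'
from h import *
a,b=load("top0"),load("top3")
d=cv2.absdiff(a["frame"],b["frame"]).max(2)
for n,(u,v,w,h) in dict(block=(198,272,20,18),driver=(176,180,70,22),spray=(72,245,54,32),saddle1=(104,98,106,62)).items(): print(n,(d[v:v+h,u:u+w]>60).mean().round(3))
from rig import ticket
ticket.hand_in()
E
```

```text
block 0.0
driver 0.0
spray 0.152
saddle1 0.0
the job is handed in; nothing more can be done
```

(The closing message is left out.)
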